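# Close the twist-fit wooden canister around the small one nested in it

## Robot

A 7-joint arm with a two-finger parallel gripper is mounted at the origin on the work surface. World frame = base frame: x ahead of the robot, y to its left, z up, the work surface at z = 0. Lengths are in m, angles in rad, forces in N, time in s.
With the tool pointing down it reaches from about 0.425 to 1.025 m from the base axis. Payload 9.4 kg.
Tool frame: the origin (TCP) lies at the very end of the fingers, on their centre line; the grasp point (between the pads) lies 19 mm behind it; z points along the fingers, y is the line along which they close (so a half turn about z gives the same grasp; the last joint's range is limited). The gripper opens to 85 mm and grips with 20 to 120 N. Pads are 22 mm wide; open, the fingers measure 114 mm over their backs; the gripper's body (76 mm by 85 mm) begins 54 mm behind the grasp point. The pads swing forward as they close: fully open they stand 13 mm farther back than shut.
Start: joints at [1.263, 0.599, -0.003, 1.599, 0.002, 0.943, -0.08], TCP at [0.166, -0.706, 0.231] pointing down, gripper open.
Joint ranges: [-2.57, 2.57], [-0.35, 1.97], [-1.29, 1.29], [0.11, 2.56], [-1.05, 4.19], [0.11, 1.86], [-2.63, 2.63]. Speed limits (rad/s): [2.22, 2.22, 3.01, 3.01, 3.14, 3.14, 3.14].

## Interface

Orientations are given as a unit quaternion [x, y, z, w].
In Python, from bench import * gives the robot as it stands. Calls block until the motion is done:
- move_to(position, orientation): joint-space move of the TCP to a pose.
- move_linear(position, rot=None, feed=0.15, max_force=None): straight line of the TCP; rot=None keeps the orientation; feed is the mean speed in m/s. With max_force (N) it stops when the force on the tool has changed by that much, and returns True; else False.
- goto_joints(angles): joint-space move.
- gripper_to(opening): finger opening in m; the grip force is fixed at half the most; returns when the fingers have stopped.
- hold(seconds).
- inverse_kinematics(position, orientation): joint angles nearest the present ones, or None.
- camera(name): name is "scene" or "top" or "wrist"; returns (picture, depth): 420x560x3 uint8, blue, green, red; 420x560 float32, m along the optical axis (not along the pixel's ray), 0 where there is no reading.
- calibration(name): a dict with "K" (3x3 intrinsics, pixels), "xyz" and "attitude" of the camera in the world. Camera axes: x right, y up, looking along -z (the intrinsics and any distortion apply to the point x, -y, -z); pixel columns grow to the right and rows downward; lengths in m; the calibration is good to about 2 mm. A picture is of the moment at which its call begins: read the wrist's pose just before it. calibration takes no time and is no camera call; for the wrist camera it gives the pose at the moment of the call.
A pose or a line that the arm cannot do raises Unreachable and nothing moves.
- sign_off(): hands the job in; it is judged then, once.
Trained networks look in the newest picture that a camera, given by its name, has taken for a name from the list of things; names that differ only in an ending like _2 or _b are one class to them, and where a whole thing is asked for, a point or a joint stands for the part that bears it (a point fixed in the world has none). Each returns a list of dicts, best first, with "p" (0 to 1); they miss things now and then, are a little off and sometimes report something else, mostly with a low value. They report only what shows in the picture. A call takes as long as a camera call.
- boxes_of(camera, target): "bbox" ([left, top, right, bottom] as shares, 0 to 1, of the picture: columns of its width, rows of its height, round what is visible of it).
- spot_point(camera, target): "centre" ([column, row] as shares, 0 to 1, of the picture: columns of its width, rows of its height: a listed point, or the origin of a listed thing).
Readings, each from a call of its own:
- read_clock(): time.
- read_q(): joint angles.
- read_qd(): joint speeds.
- read_tau(): joint torques, N m.
- read_ee_pos(): TCP position.
- read_eef_rot(): TCP orientation.
- read_force(): force on the tool from outside, world axes, zero at the start.
- read_moment(): the same for the moment, N m.
- read_finger_gap(): finger opening in m.
- read_finger_force(): force on a finger pad.
Only numpy, scipy, OpenCV 4.12 (cv2) and the standard library are available. Lean on these libraries where they do the work, as an engineer would, in place of code of your own. Each camera call takes 0.05 s, during which the arm holds its last target. There are 200 camera calls.

## Task

Close the wooden canister on the desk around the small canister that stands in it: take the wider of the two loose covers by its fin, lower it over the small canister onto the base with the fin crosswise to the base's two ears, twist it until the fin lines up with the ears, and let go. Leave the narrower cover standing where it is.

Things in the scene. Friction and masses are not known exactly. Their poses are not given: they have to be found in the camera images.
- base: Fixed lower half of a round wooden canister, 100 mm across; the cover's rim rests on its shoulder, 40 mm up. Pale neck, 52 mm across, to 66 mm. Two ears, 16 mm wide, out to 66 mm from the axis; above them on the neck two lugs, 24 mm wide, out to 37 mm, undersides 14 mm over the shoulder. Origin: centre of underside; z up; x through ears and lugs (same after half a turn).
- cover: Wider loose cover, mouth down: 100 mm wide, 75 high, inside 92; fin on top 62 long, 12 thick, 33 high. Tabs 16 wide, 7 high in the rim under the fin's ends, in to 33 mm from the axis. With the fin 50-90 deg from the ears it goes down with 6 mm play; under 45 tabs hit lugs. Down (gap under 5 mm) it turns freely, no stop. 0.2 kg. Origin: mouth centre; z up; x along fin (same after half a turn).
- inner: Small closed wooden canister, 40 mm across and 85 mm high with a rounded top and a dark line round it, standing loose in the base's bore (45 mm wide, floor 8 mm above the desk), so that its top is 93 mm above the desk. It stays there, under the closed cover. Origin: centre of its underside; z up.
- small_cover: The narrower loose cover, a bystander that does not fit: same look, 72 mm across, 60 mm high, with a fin 46 mm long and 12 mm thick rising 33 mm above its top. Stands mouth down on the desk. The two covers may have swapped places. Origin: centre of the mouth; z up; x along the fin.

How it is judged:
By the outcome, as a careful person would: the job done as asked, in the order asked, and still so for the second after the job is handed in, with the robot touching nothing.
It also fails if it takes over 35 s, if anything falls off the work surface, if the arm or the gripper's body presses on something with over 40 N, if the wrist force passes 120 N, or if a joint passes its speed limit or range.

## Working session

There is one attempt and no reset: what is moved stays moved. The work goes in short steps, each a Python script; the robot and the scene stay as the last script left them, time stands still between calls to the robot, and variables do not carry over. Pictures are saved under pics/ and viewed, at most 10 in all, crops included, and the job is handed in when it is done.

```bash
mkdir -p pics; ls
cat > h.py <<'E'
from bench import *
import numpy as np, cv2
from scipy.spatial.transform import Rotation as R
def cloud(name):
    c=calibration(name); im,d=camera(name)
    return im,d,c,to_world(d,c)
def rot_of(c):
    a=np.array(c["attitude"],float)
    return R.from_quat(a).as_matrix() if a.size==4 else a.reshape(3,3)
def to_world(d,c):
    K=np.array(c["K"]); v,u=np.mgrid[:d.shape[0],:d.shape[1]]
    p=np.stack([(u-K[0,2])/K[0,0]*d,-(v-K[1,2])/K[1,1]*d,-d],-1)
    P=p@rot_of(c).T+np.array(c["xyz"]); P[d<=0]=np.nan
    return P
E
python3 - <<'E'
from h import *
ims=[]
for n in ["scene","top"]:
    im,d,c,P=cloud(n); print(n,c); ims.append(im); np.savez(f"{n}.npz",im=im,d=d,P=P)
    cv2.imwrite(f"pics/{n}1.png",im)
    for t in ["base","cover","inner","small_cover"]:
        print(t,boxes_of(n,t)[:2],spot_point(n,t)[:2])
print(read_clock(), read_ee_pos(), read_eef_rot())
E
```

```text
bench.py
pics
scene {'K': array([[461.06581592,   0.        , 281.83522788],
       [  0.        , 461.06581592, 211.00502966],
       [  0.        ,   0.        ,   1.        ]]), 'xyz': array([ 0.91690649, -0.44009994,  0.81819027]), 'attitude': array([0.28815123, 0.11617278, 0.34269488, 0.886585  ])}
base [{'bbox': [0.6127, 0.3569, 0.7096, 0.466], 'p': 0.77}] [{'centre': [0.6559, 0.4179], 'p': 0.76}]
cover [{'bbox': [0.2632, 0.6595, 0.3746, 0.8229], 'p': 0.65}] [{'centre': [0.3277, 0.7455], 'p': 0.9}]
inner [{'bbox': [0.6443, 0.355, 0.6775, 0.396], 'p': 0.84}] [{'centre': [0.6561, 0.4176], 'p': 0.49}]
small_cover [] [{'centre': [0.3245, 0.7471], 'p': 0.66}, {'centre': [0.4659, 0.5769], 'p': 0.65}]
top {'K': array([[436.17353587,   0.        , 283.0791525 ],
       [  0.        , 436.17353587, 205.7658424 ],
       [  0.        ,   0.        ,   1.        ]]), 'xyz': array([ 0.45380815, -0.01137801,  0.97033928]), 'attitude': array([-0.03522063,  0.04527969,  0.71235661, -0.69946931])}
base [{'bbox': [0.2727, 0.3993, 0.3589, 0.5493], 'p': 0.79}] [{'centre': [0.3225, 0.4712], 'p': 0.88}]
cover [{'bbox': [0.6961, 0.4507, 0.7895, 0.5693], 'p': 0.63}] [{'centre': [0.7302, 0.5088], 'p': 0.58}]
inner [{'bbox': [0.2921, 0.4312, 0.3271, 0.4924], 'p': 0.68}] [{'centre': [0.3166, 0.4621], 'p': 0.91}]
small_cover [{'bbox': [0.5377, 0.4962, 0.5886, 0.5698], 'p': 0.75}] [{'centre': [0.5605, 0.5402], 'p': 0.59}]
0.9 [ 0.16586646 -0.70576649  0.23127822] [ 9.93344785e-01  1.15178724e-01 -1.80053109e-05 -7.26681314e-06]
```

View pics/scene1.png

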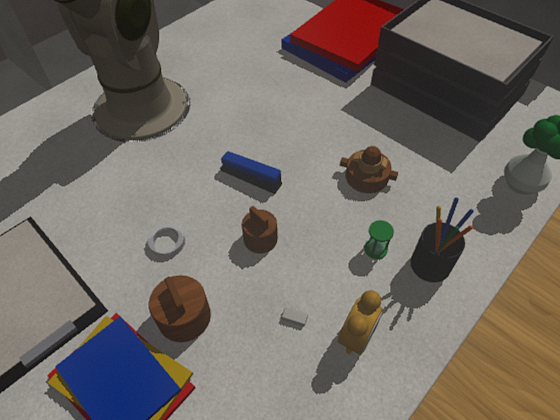

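View pics/top1.png

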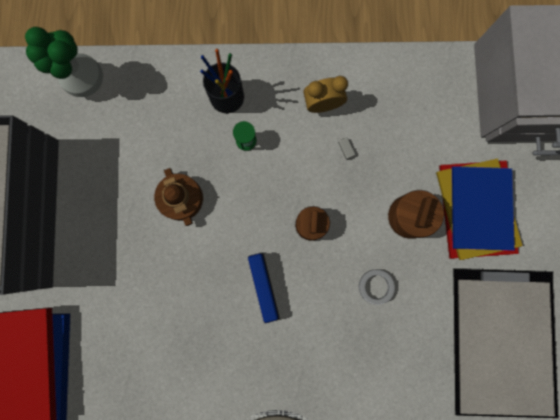

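Run:
```python
import numpy as np
def rep(n,boxes):
    P=np.load(n+".npz")["P"]
    print(n,"desk z",np.nanmedian(P[...,2]))
    for k,b in boxes.items():
        l,t,r,bt=b; Q=P[int(t*420)-8:int(bt*420)+8,int(l*560)-8:int(r*560)+8].reshape(-1,3)
        Q=Q[np.isfinite(Q[:,2])&(Q[:,2]>.01)]
        print(k,len(Q),"zmax",np.percentile(Q[:,2],[50,90,99]).round(4),"lo",np.percentile(Q,1,0).round(3),"hi",np.percentile(Q,99,0).round(3))
        h,e=np.histogram(Q[:,2],np.arange(0,.13,.005)); print(dict(zip((e[:-1]*1e3).round().astype(int).tolist(),h.tolist())))
rep("scene",dict(base=[0.6127,.3569,.7096,.466],cover=[.2632,.6595,.3746,.8229],small=[.43,.5,.5,.62]))
rep("top",dict(base=[.2727,.3993,.3589,.5493],cover=[.6961,.4507,.7895,.5693],small=[.5377,.4962,.5886,.5698]))
```

```text
scene desk z -0.00040098354431927774
base 1665 zmax [0.0392 0.0796 0.0917] lo [0.531 0.152 0.012] hi [0.646 0.24  0.092]
{0: 0, 5: 0, 10: 56, 15: 64, 20: 78, 25: 87, 30: 132, 35: 509, 40: 135, 45: 42, 50: 41, 55: 78, 60: 143, 65: 55, 70: 38, 75: 44, 80: 38, 85: 72, 90: 52, 95: 1, 100: 0, 105: 0, 110: 0, 115: 0, 120: 0}
cover 3251 zmax [0.0736 0.077  0.1085] lo [ 0.494 -0.401  0.012] hi [ 0.587 -0.265  0.109]
{0: 0, 5: 0, 10: 68, 15: 68, 20: 148, 25: 74, 30: 130, 35: 61, 40: 57, 45: 71, 50: 72, 55: 57, 60: 69, 65: 84, 70: 1422, 75: 591, 80: 9, 85: 10, 90: 12, 95: 6, 100: 34, 105: 204, 110: 4, 115: 0, 120: 0}
small 1254 zmax [0.0584 0.0876 0.0933] lo [ 0.493 -0.123  0.011] hi [ 0.559 -0.057  0.093]
{0: 0, 5: 0, 10: 45, 15: 37, 20: 47, 25: 45, 30: 42, 35: 44, 40: 47, 45: 48, 50: 55, 55: 465, 60: 137, 65: 24, 70: 23, 75: 28, 80: 28, 85: 41, 90: 98, 95: 0, 100: 0, 105: 0, 110: 0, 115: 0, 120: 0}
top desk z 0.0011206385142089603
base 1879 zmax [0.0412 0.0861 0.0941] lo [0.529 0.152 0.017] hi [0.642 0.247 0.094]
{0: 0, 5: 0, 10: 12, 15: 20, 20: 18, 25: 24, 30: 41, 35: 529, 40: 599, 45: 14, 50: 16, 55: 51, 60: 134, 65: 119, 70: 17, 75: 36, 80: 44, 85: 86, 90: 110, 95: 9, 100: 0, 105: 0, 110: 0, 115: 0, 120: 0}
cover 2406 zmax [0.075  0.0928 0.11  ] lo [ 0.488 -0.392  0.011] hi [ 0.607 -0.26   0.11 ]
{0: 0, 5: 0, 10: 101, 15: 74, 20: 181, 25: 47, 30: 27, 35: 26, 40: 29, 45: 24, 50: 30, 55: 26, 60: 35, 65: 31, 70: 557, 75: 916, 80: 30, 85: 19, 90: 22, 95: 25, 100: 29, 105: 155, 110: 22, 115: 0, 120: 0}
small 938 zmax [0.0608 0.092  0.0956] lo [ 0.488 -0.121  0.023] hi [ 0.555 -0.054  0.096]
{0: 0, 5: 0, 10: 4, 15: 4, 20: 4, 25: 1, 30: 4, 35: 6, 40: 3, 45: 4, 50: 6, 55: 307, 60: 442, 65: 5, 70: 3, 75: 3, 80: 4, 85: 10, 90: 110, 95: 18, 100: 0, 105: 0, 110: 0, 115: 0, 120: 0}
```

The scene view shows the base with its ears at (368,170), the wide cover at (180,308) and the narrow one at (260,230). In the top view they are at (178,197), (417,214) and (312,223). Depth confirms it: the cover at (180,308) is the 75 mm one.

```bash
cat >> h.py <<'E'
from scipy.optimize import least_squares
def rect(P,lo,hi):
    Q=P.reshape(-1,3); Q=Q[np.isfinite(Q[:,2])&(Q[:,2]>lo)&(Q[:,2]<hi)]; return Q
def near(P,c,r): 
    Q=P.reshape(-1,3); Q=Q[np.isfinite(Q[:,2])]; return Q[np.hypot(*(Q[:,:2]-c).T)<r]
def circ_out(Q,r):
    # centre of smallest circle around the level's points, trimmed
    (c,rad)=cv2.minEnclosingCircle(Q[:,:2].astype(np.float32)); return np.array(c),rad
def cover_pose(P,c0):
    Q=near(P,c0,.065); F=Q[(Q[:,2]>.100)&(Q[:,2]<.116)]; T=Q[(Q[:,2]>.069)&(Q[:,2]<.081)]
    (c,s,a)=cv2.minAreaRect(F[:,:2].astype(np.float32)*1000)
    w=np.linalg.svd(F[:,:2]-F[:,:2].mean(0),full_matrices=False)[2][0]
    return dict(fin=np.array(c)/1000,size=s,ang=np.degrees(np.arctan2(w[1],w[0]))%180,ra=a,ztop=np.median(F[:,2]),zcap=np.median(T[:,2]),cap=circ_out(T,.05),n=(len(F),len(T)))
def base_pose(P,c0):
    Q=near(P,c0,.08); I=Q[Q[:,2]>.075]; S=Q[(Q[:,2]>.034)&(Q[:,2]<.046)]; N=Q[(Q[:,2]>.058)&(Q[:,2]<.070)]
    L=N
    wl=np.linalg.svd(L[:,:2]-L[:,:2].mean(0),full_matrices=False)[2][0]
    c=np.array(c0)
    for _ in range(5):
        E=S[np.hypot(*(S[:,:2]-c).T)>.053]; w=np.linalg.svd(E[:,:2]-c,full_matrices=False)[2][0]
        t=(E[:,:2]-c)@w; n=np.array([-w[1],w[0]])
        C=S[np.hypot(*(S[:,:2]-c).T)<.0525]
        a,b=E[t>0],E[t<0]
        c=np.array(circ_out(C,.05)[0])
    ca,cb=a[:,:2].mean(0),b[:,:2].mean(0); e=ca-cb
    return dict(shoulder_c=c,rad=circ_out(C,.05)[1],ear_mid=(ca+cb)/2,ear_ang=np.degrees(np.arctan2(e[1],e[0]))%180,ear_n=(len(a),len(b)),
      lug_ang=np.degrees(np.arctan2(wl[1],wl[0]))%180,lug_box=cv2.minAreaRect(N[:,:2].astype(np.float32)*1000),
      inner=circ_out(I,.02),innertop=np.percentile(Q[:,2],99.5),zs=np.median(S[:,2]))
E
python3 - <<'E'
from h import *
for n in ["scene","top"]:
    P=np.load(n+".npz")["P"]; print(n)
    print(cover_pose(P,[.54,-.31])); print(base_pose(P,[.588,.20]))
E
```

```text
scene
{'fin': array([ 0.53780005, -0.30957587]), 'size': (11.978147506713867, 62.382015228271484), 'ang': np.float64(160.93827921842583), 'ra': 70.648681640625, 'ztop': np.float64(0.10690814129304149), 'zcap': np.float64(0.0742122051100827), 'cap': (array([ 0.53810579, -0.31057405]), 0.05032868683338165), 'n': (242, 2040)}
{'shoulder_c': array([0.58816534, 0.20082358]), 'rad': 0.05190874636173248, 'ear_mid': array([0.58765256, 0.20072301]), 'ear_ang': np.float64(21.507618230613346), 'ear_n': (18, 17), 'lug_ang': np.float64(23.00734855774102), 'lug_box': ((589.1318969726562, 194.77935791015625), (73.40428161621094, 40.95634841918945), 21.79159164428711), 'inner': (array([0.5891335 , 0.19876091]), 0.0194260124117136), 'innertop': np.float64(0.09180456885205526), 'zs': np.float64(0.03851350661601832)}
top
{'fin': array([ 0.53630945, -0.30911987]), 'size': (13.008530616760254, 61.52593231201172), 'ang': np.float64(160.7465003541262), 'ra': 71.23994445800781, 'ztop': np.float64(0.10803946905746709), 'zcap': np.float64(0.07546217159273705), 'cap': (array([ 0.5358929 , -0.30861333]), 0.05052700638771057), 'n': (206, 1489)}
{'shoulder_c': array([0.58808833, 0.19978905]), 'rad': 0.052505940198898315, 'ear_mid': array([0.5865776 , 0.20133123]), 'ear_ang': np.float64(21.734291854328717), 'ear_n': (49, 35), 'lug_ang': np.float64(21.50498783289345), 'lug_box': ((585.9132690429688, 200.42138671875), (74.85710144042969, 49.70887756347656), 3.9745168685913086), 'inner': (array([0.58696806, 0.2005517 ]), 0.019900312647223473), 'innertop': np.float64(0.09395568334361841), 'zs': np.float64(0.04008890696694606)}
```

```bash
cat >> h.py <<'E'
def q(phi,): return (R.from_euler('z',phi,degrees=True)*R.from_euler('x',np.pi)).as_quat()
CV=np.array([.537,-.3095]); BS=np.array([.5875,.2005])
E
python3 - <<'E'
from h import *
np.set_printoptions(precision=3,suppress=True)
for p,phis in [((*CV,.09),(160.8,-19.2)),((*BS,.125),(111.6,-68.4,21.6,-158.4))]:
    for f in phis: print(p,f,inverse_kinematics(p,q(f)))
c=calibration("wrist"); Rt=R.from_quat(read_eef_rot()); 
print("cam in tool",Rt.inv().apply(c["xyz"]-read_ee_pos()), (Rt.inv()*R.from_matrix(rot_of(c))).as_euler('xyz',degrees=True),c["K"][0])
print(read_clock())
E
```

```text
(np.float64(0.537), np.float64(-0.3095), 0.09) 160.8 [ 0.814  0.719 -0.589  1.931  0.622  0.68   1.075]
(np.float64(0.537), np.float64(-0.3095), 0.09) -19.2 [ 0.352  0.656  0.12   1.962 -0.144  0.531 -1.334]
(np.float64(0.5875), np.float64(0.2005), 0.125) 111.6 [-0.057  0.661 -0.554  1.91   0.515  0.715 -0.538]
(np.float64(0.5875), np.float64(0.2005), 0.125) -68.4 [-0.968  0.802  0.921  1.97  -0.882  0.836 -2.309]
(np.float64(0.5875), np.float64(0.2005), 0.125) 21.6 [-0.314  0.608 -0.159  1.928  0.157  0.618 -1.767]
(np.float64(0.5875), np.float64(0.2005), 0.125) -158.4 [ 0.238  0.864 -1.105  1.892  0.929  1.013  0.657]
cam in tool [ 0.076  0.    -0.144] [162.697   0.007  89.936] [327.576   0.    278.181]
0.9
```

Run:
```python
from h import *
np.set_printoptions(precision=4,suppress=True)
ims=[]
move_to((*BS,.25),q(111.6)); hold(.15)
im,d,c,P=cloud("wrist"); ims.append(im); print(base_pose(P,BS)); print(read_q(),read_clock())
move_to((*CV,.22),q(160.8)); gripper_to(.05); hold(.1)
im,d,c,P=cloud("wrist"); ims.append(im); print(cover_pose(P,CV)); print(read_q(),read_clock(),read_force())
cv2.imwrite("pics/w1.png",cv2.resize(np.vstack(ims),None,fx=.7,fy=.7))
```

```text
{'shoulder_c': array([0.5865, 0.2018]), 'rad': 0.05244513973593712, 'ear_mid': array([0.5859, 0.2032]), 'ear_ang': np.float64(21.67346046020282), 'ear_n': (159, 167), 'lug_ang': np.float64(22.920649812187072), 'lug_box': ((586.06494140625, 203.45631408691406), (74.27289581298828, 50.77577209472656), 23.63451385498047), 'inner': (array([0.5841, 0.2092]), 0.07490874081850052), 'innertop': np.float64(0.343673778338817), 'zs': np.float64(0.04093049542080948)}
[ 0.1668  0.6001 -0.9121  1.7915  0.5493  1.0264 -0.5812] 4.5833
{'fin': array([ 0.5361, -0.3078]), 'size': (11.843644142150879, 61.029720306396484), 'ang': np.float64(160.93320025004073), 'ra': 71.11117553710938, 'ztop': np.float64(0.10872003273745254), 'zcap': np.float64(0.07603912839539284), 'cap': (array([ 0.5367, -0.3078]), 0.04988328367471695), 'n': (1090, 7806)}
[ 1.1228  0.7391 -1.1466  1.8178  0.7578  1.1045  0.9341] 7.0333 [ 0.631  -0.152  -0.7149]
```

View pics/w1.png

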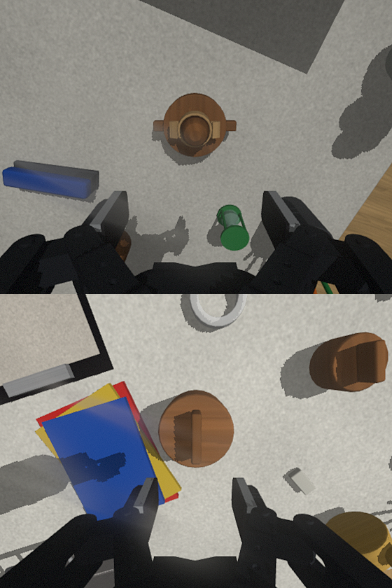

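The wrist views agree with the fixed cameras: base at about (195,125) in the upper picture, the cover with its fin at (195,430) in the lower one. The jaws run across the fin, so I grasp now.

```bash
cat >> h.py <<'E'
CV=np.array([.5365,-.3085]); BS=np.array([.5870,.2013]); FIN=160.9; EAR=21.7
E
python3 - <<'E'
from h import *
np.set_printoptions(precision=4,suppress=True)
move_linear((*CV,.12),q(FIN),feed=.15)
print("hit",move_linear((*CV,.082),feed=.06,max_force=8),read_ee_pos())
gripper_to(0.0); print("gap",read_finger_gap(),read_finger_force())
f0=read_force(); move_linear((*CV,.26),feed=.12); hold(.1)
print(f0,read_force(),read_finger_gap(),read_clock())
move_to((*BS,.26),q(EAR+90)); hold(.15)
for n in ["scene","top"]:
    im,d,c,P=cloud(n); cv2.imwrite(f"pics/{n}2.png",im); np.savez(f"{n}2.npz",P=P)
print(read_q(),read_ee_pos(),R.from_quat(read_eef_rot()).as_matrix()[:2,0],read_force(),read_finger_gap(),read_clock())
a=cv2.imread("pics/scene2.png")[0:300,180:560];b=cv2.imread("pics/top2.png")[80:380,40:420]
cv2.imwrite("pics/c2.png",np.hstack([a,b]))
E
```

```text
hit False [ 0.5367 -0.3083  0.0821]
gap 0.010725143495075523 60.58924913406372
[-0.6303  0.7932  0.2994] [-0.6002 -0.0291 -2.5296] 0.010971231853618703 10.7917
[ 0.1588  0.5823 -0.8954  1.7817  0.5228  1.0346 -0.5562] [0.5872 0.2005 0.2599] [-0.3687  0.9295] [-0.3008 -0.764  -1.808 ] 0.010918521872799078 12.9
```

View pics/c2.png

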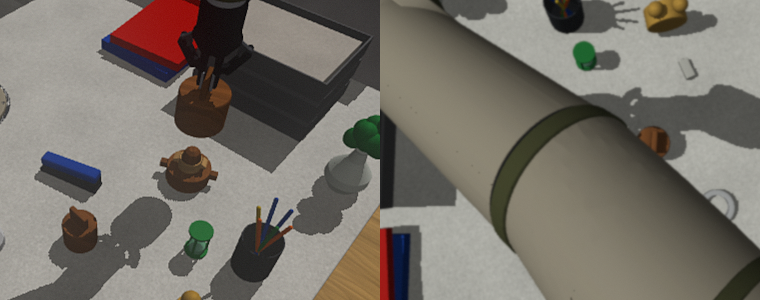

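The cover is held level, in the left half at (203,105), over the base at (188,170), which stays undisturbed. Now I lower it with a force guard.

Run:
```python
from h import *
np.set_printoptions(precision=4,suppress=True)
h=move_linear((*BS,.175),feed=.12,max_force=10); print(h,read_ee_pos(),read_force())
if not h:
    h=move_linear((*BS,.119),feed=.04,max_force=8); print(h,read_ee_pos(),read_force(),read_moment())
im,d,c,P=cloud("scene"); cv2.imwrite("pics/s3.png",cv2.resize(im[60:260,260:500],None,fx=2.5,fy=2.5)); print(read_clock())
```

```text
False [0.5873 0.2018 0.1756] [ 0.3916  0.0409 -0.8119]
True [0.5871 0.2013 0.1222] [-0.9157 -1.578   5.5468] [-0.1642  0.2378  0.05  ]
15.0167
```

View pics/s3.png

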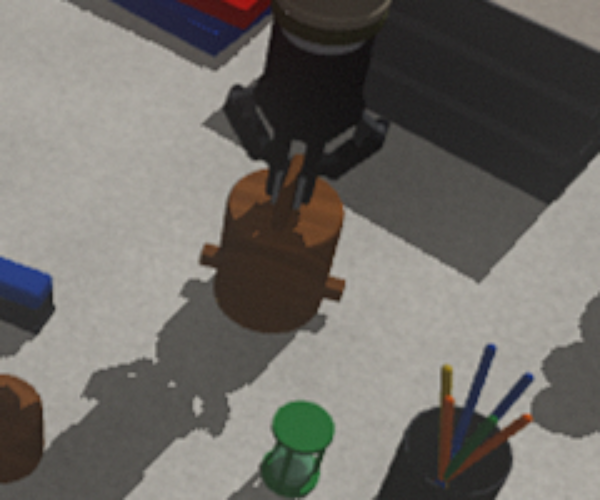

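The cover is seated on the shoulder: the rim touches all round at about (275,290), the ears stick out at (210,255) and (335,288), and TCP z is 0.122 as expected. Next I unload it by about 1 mm and twist with the last joint.

Run:
```python
from h import *
np.set_printoptions(precision=4,suppress=True)
p=read_ee_pos(); move_linear((p[0],p[1],.1232),feed=.02)
yaw=lambda: np.degrees(np.arctan2(*R.from_quat(read_eef_rot()).as_matrix()[[1,0],0]))
j=np.array(read_q()); y0=yaw(); print(y0,j[6])
def turn(d):
    j[6]+=d; goto_joints(j); print(round(yaw(),2),read_ee_pos(),read_force(),read_moment()[2],read_finger_gap())
turn(.2); s=np.sign((yaw()-y0+180)%360-180)
if s>0:
    for k in range(3): turn(.4)
    hold(.1); e=((EAR+180)-yaw()+180)%360-180; print("rem",e)
    if abs(e)<20: turn(np.radians(e))
im,d,c,P=cloud("scene"); cv2.imwrite("pics/s4.png",cv2.resize(im[60:260,260:500],None,fx=2.5,fy=2.5)); print(s,read_clock())
```

```text
111.68791595413575 -0.7046124882756073
122.91 [0.5871 0.2013 0.123 ] [ 0.4409 -0.4946 -0.5647] -0.04553078864230966 0.011195544916733661
145.71 [0.5871 0.2013 0.1232] [-0.4777 -0.7552 -1.3215] 0.0037285064820429077 0.010615946564795623
168.61 [0.5872 0.2013 0.1232] [0.5094 1.0254 0.1105] -0.005696176633056262 0.011083056177189805
-168.47 [0.5871 0.2013 0.1232] [-0.182   0.5854 -1.1561] 0.022532843462848035 0.011070128440355098
rem 10.070318652071592
-158.36 [0.5871 0.2013 0.1232] [-0.1118  0.2734 -1.3172] 0.003305799767623187 0.011018471800276557
1.0 17.4167
```

View pics/s4.png

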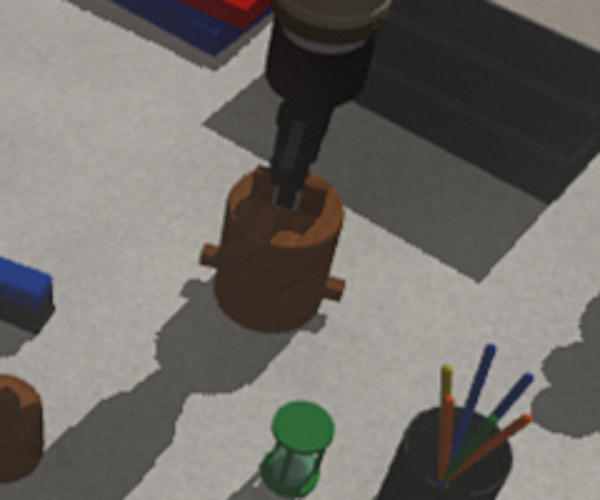

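The fin, from (260,180) to (320,215), now lies along the line of the ears at (210,255) and (335,288). I set it down, let go, retreat and check.

Run:
```python
from h import *
np.set_printoptions(precision=4,suppress=True)
p=read_ee_pos(); print(move_linear((p[0],p[1],.1205),feed=.02,max_force=5),read_ee_pos())
gripper_to(.05); move_linear((p[0],p[1],.26),feed=.12)
move_to((.45,-.15,.33),q(160)); hold(.2)
im,d,c,P=cloud("scene"); cv2.imwrite("pics/s5.png",cv2.resize(im,None,fx=1.4,fy=1.4))
for n in ["scene","top"]:
    im,d,c,P=cloud(n); Q=near(P,BS,.065); F=Q[(Q[:,2]>.14)&(Q[:,2]<.155)]
    if len(F)<20: print(n,"few",len(F)); continue
    w=np.linalg.svd(F[:,:2]-F[:,:2].mean(0),full_matrices=False)[2][0]; T=Q[(Q[:,2]>.109)&(Q[:,2]<.121)]
    print(n,"fin",np.degrees(np.arctan2(w[1],w[0]))%180,"ztop",np.median(F[:,2]),"cap",np.median(T[:,2]),circ_out(T,0),len(F))
print(read_clock(),read_force())
```

```text
True [0.5871 0.2016 0.1222]
scene fin 22.063085736529576 ztop 0.14560483181679262 cap 0.11370618763665197 (array([0.5884, 0.1985]), 0.05043964460492134) 178
top fin 21.29220977795643 ztop 0.14774397112371157 cap 0.11531755392409149 (array([0.5868, 0.1995]), 0.050103235989809036) 220
21.1667 [-0.072  -0.3121  0.0993]
```

View pics/s5.png

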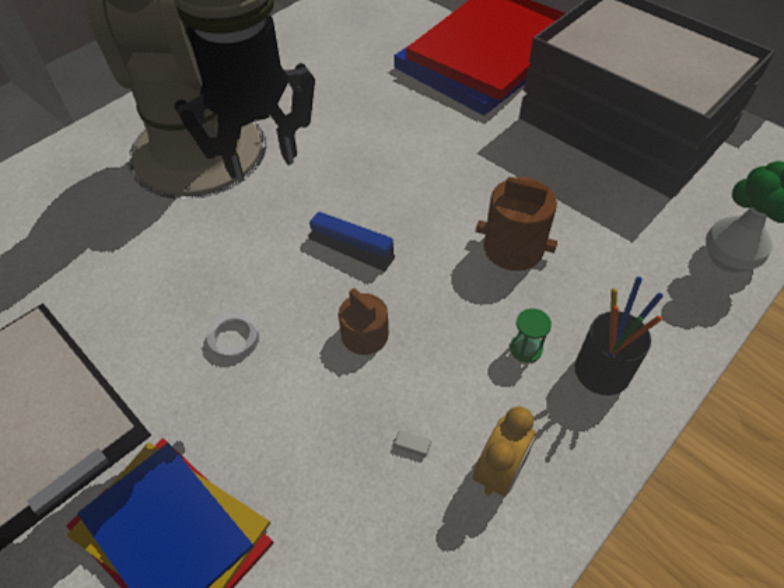

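The canister at (518,225) is closed, with the fin in line with the ears (21–22° against 21.7°) and the cap at 115 mm. The small cover at (364,322) has not moved, and the arm is clear.

```bash
python3 -c "
from bench import *
print(sign_off())"
```

```text
the job is handed in; nothing more can be done
None
```

The canister is closed: the wide cover sits on the base's shoulder with its fin lined up with the ears (within about 1°), the narrow cover was left where it stood, and I handed the job in at about 21 s.

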